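Pack the service tray: cans at the back, tool cases stacked in front

TASK

Pack the metal service tray for the next job: first stand the two tall spray cans upright at the back, each centred on the round pad of its own colour, and only then stack the three tool cases one by one on the cork mat in front of them, black at the bottom, red on it and green on top, each centred and lined up lengthwise with the mat. Set things down rather than dropping them, tip nothing over, and leave the white oil filter and the wrench where they are.

Things in the scene. Friction and masses are not known exactly. Their poses are not given: they have to be found in the camera images.
- can_blue: spray can, blue with a white paper band and a blue cap, upright: straight cylinder 52 mm in diameter up to 112 mm, then a shoulder and a cap 40 mm in diameter to 140 mm overall; about 0.28 kg. Starts standing on the bench. Origin: centre of its underside, z up its axis; its turn about z means nothing
- can_yellow: spray can, yellow with a white paper band and a yellow cap, upright: straight cylinder 52 mm in diameter up to 112 mm, then a shoulder and a cap 40 mm in diameter to 140 mm overall; about 0.28 kg. Starts standing on the bench. Origin: centre of its underside, z up its axis; its turn about z means nothing
- case_black: closed hard plastic tool case, black, a plain box 66 mm (its x, short side) by 150 mm (its y, long side) by 40 mm high (z), flat top and bottom, about 0.45 kg. It starts lying flat on the bench. Origin: centre of its underside. Its long side starts within 23 degrees of world y. Largest of the three
- case_red: closed hard plastic tool case, red, a plain box 60 mm (its x, short side) by 125 mm (its y, long side) by 35 mm high (z), flat top and bottom, about 0.30 kg. It starts lying flat on the bench. Origin: centre of its underside. Its long side starts within 23 degrees of world y. Middle one
- case_green: closed hard plastic tool case, green, a plain box 54 mm (its x, short side) by 100 mm (its y, long side) by 30 mm high (z), flat top and bottom, about 0.20 kg. It starts lying flat on the bench. Origin: centre of its underside. Its long side starts within 23 degrees of world y. Smallest
- pad_blue: flat round rubber pad, blue, 80 mm in diameter, 3 mm thick, fixed on the floor of the bare-metal service tray; one of the two back (far from the robot) places. Origin: centre of its underside, its top is 3 mm above that. Target place for the blue can. The blue and yellow pads are 120 mm apart and can be either way round. The tray is 270 mm front to back by 240 mm wide, its floor 4 mm above the bench, its rim 14 mm above the bench
- pad_yellow: flat round rubber pad, yellow, 80 mm in diameter, 3 mm thick, fixed on the floor of the bare-metal service tray; one of the two back (far from the robot) places. Origin: centre of its underside, its top is 3 mm above that. Target place for the yellow can. The blue and yellow pads are 120 mm apart and can be either way round. The tray is 270 mm front to back by 240 mm wide, its floor 4 mm above the bench, its rim 14 mm above the bench
- mat: flat brown cork mat, 76 mm (its x, front to back) by 170 mm (its y, long side), 3 mm thick, fixed on the floor of the same tray, in its front half (nearer the robot). Origin: centre of its underside, its top is 3 mm above that. The case stack goes here. Mat centre lies 120 mm in front of the midpoint between the two pads; the tray is turned up to 12 degrees, and the mat's x and y axes are those of the tray (x points to the back, away from the robot)
- oil_filter: bystander: white oil filter, upright cylinder 66 mm in diameter, 78 mm high, standing loose on the bench among the cans and cases. Origin: centre of its underside. Leave it where it is
- wrench: bystander: steel wrench 190 mm long lying loose on the bench beyond the tray. Leave it where it is
Things that resemble listed ones, but are neither listed nor needed, are in the scene too. Leave any orange or pink look-alike of the case_black alone.

How it is judged:
By the outcome, as a careful person would: the job done as asked, in the order asked, and still so for the second after the job is handed in, with the robot touching nothing.
It also fails if it takes over 134 s, if anything falls off the work surface, if the arm or the gripper's body presses on something with over 40 N, if the wrist force passes 120 N, or if a joint passes its speed limit or range.

ROBOT

A 7-joint arm with a two-finger parallel gripper is mounted at the origin on the work surface. World frame = base frame: x ahead of the robot, y to its left, z up, the work surface at z = 0. Lengths are in m, angles in rad, forces in N, time in s.
With the tool pointing down it reaches from about 0.425 to 0.875 m from the base axis. Payload 4.7 kg.
Tool frame: the origin (TCP) lies on the centre line of the jaws, within the pads' length; the fingertips stand 11 mm ahead of it and the grasp point (between the pads) lies 8 mm behind it; z points along the fingers, y is the line along which they close (so a half turn about z gives the same grasp; the last joint's range is limited). The gripper opens to 85 mm and grips with 20 to 120 N. Pads are 22 mm wide; open, the fingers measure 114 mm over their backs; the gripper's body (76 mm by 85 mm) begins 54 mm behind the grasp point. The pads swing forward as they close: fully open they stand 13 mm farther back than shut.
Start: joints at [1.174, 0.321, -0.07, 1.45, 0.023, 1.371, -0.057], TCP at [0.26, -0.596, 0.242] pointing down, gripper open.
Joint ranges: [-2.86, 2.86], [-0.3, 2.09], [-1.38, 1.24], [0.06, 2.45], [-1.56, 4.7], [0.09, 2.05], [-2.69, 2.69]. Speed limits (rad/s): [2.57, 2.57, 3.14, 3.14, 3.14, 3.14, 3.14].

INTERFACE

Orientations are given as [roll, pitch, yaw] about the fixed x, y, z axes, in that order (R = Rz(yaw) Ry(pitch) Rx(roll)).
In Python, from rig import bot, cams, order gives the robot as it stands.
- The arm moves only by the tool step_arm, never from a script. Its argument "plan" is a list of rows, each a list of 3 entries, a list of its own where there are three numbers: the shift along the tool's x, y, z in m, then the turn about the tool's z in rad, then the closure, from -1 (fully open) to 1 (shut), so that 0 is half open. In form: [[[tx, ty, tz], roll, claw], ...]. A call has 1 to 8 rows; each row shifts and turns the commanded pose from where the row before left it, along the tool's axes as they then stand; what a row does not reach is not made up. A row lasts 1/12 s, in which the tool goes at most 41.7 mm and 7.16 degrees, less where a joint would pass 70% of its speed; a pose out of reach is approached as far as the arm can. A call with a gripper value outside its range is refused whole. The fingers move at their own pace and stop on an object; the grip force is fixed at half the most. Time passes only in rows, so rows that do not move let the fingers close. It gives the time, the measured TCP pose, the force, the opening and the grip force at its end, in the units of the state.
- bot.get_obs(): the state, without advancing time (a new reading comes with each control period).
- cams.read_camera(name): name is "scene" or "top" or "wrist"; returns (picture, depth): 420x560x3 uint8, blue, green, red; 420x560 float32, m along the optical axis (not along the pixel's ray), 0 where there is no reading.
- cams.camera_model(name): a dict with "vfov" (degrees; the focal length in pixels is half the picture's height over the tangent of half this angle, whatever the lens; pixels are square), "cx", "cy" (the principal point, pixels), "rvec" (rotation vector, rad) and "tvec" (3), from world to camera coordinates, as OpenCV has them. Camera axes: x right, y down, z forward; pixel columns grow to the right and rows downward; lengths in m; the calibration is good to about 2 mm. The wrist camera is an equidistant fisheye: a pixel r from the principal point sees the ray r / f radians off the axis. A picture is of the moment at which its call begins: read the wrist's pose just before it. camera_model takes no time and is no camera call; for the wrist camera it gives the pose at the moment of the call.
- order.job_done(): hands the job in; it is judged then, once.
The state is a dict: "time_s": time; "joint_positions": joint angles; "dq": joint speeds; "joint_efforts": joint torques, N m; "ee_pos": TCP position; "eef_rot": TCP orientation; "force": force on the tool from outside, world axes, zero at the start; "wrist_torque": the same for the moment, N m; "finger_gap": finger opening in m; "finger_force": force on a finger pad.
Only numpy, scipy, OpenCV 4.12 (cv2) and the standard library are available. Lean on these libraries where they do the work, as an engineer would, in place of code of your own. Each camera call takes 0.05 s, during which the arm holds its last target. There are 200 camera calls.

## Working session

There is one attempt and no reset: what is moved stays moved. The work goes in short steps, Python scripts to look and compute and a tool call to move; the robot and the scene stay as the last step left them, time stands still between calls to the robot, and variables do not carry over. Pictures are saved under pics/ and viewed, at most 14 in all, crops included, and the job is handed in when it is done.

Besides the shell and the picture viewer there is one more tool, called after "Request:" as name(argument=value, ...), one argument or row to a line, values as JSON. step_arm: Moves the arm, as the interface text tells. Its arguments: {"type":"object","properties":{"plan":{"type":"array","items":{"type":"array"}}},"required":["plan"]}

```bash
mkdir -p pics; ls
cat > h.py <<'E'
import numpy as np, cv2
from rig import bot, cams, order
def look(n):
    m=cams.camera_model(n); im,d=cams.read_camera(n); return im,d,m
def cloud(d,m):
    H,W=d.shape; f=H/2/np.tan(np.radians(m['vfov'])/2)
    v,u=np.mgrid[:H,:W]; x=(u-m['cx'])/f; y=(v-m['cy'])/f
    P=np.stack([x*d,y*d,d],-1); R=cv2.Rodrigues(np.array(m['rvec'],float))[0]
    return (P-np.array(m['tvec']).ravel())@R
E
python3 - <<'E'
from h import *
o=bot.get_obs(); print(o)
for n in ['scene','top']:
    im,d,m=look(n); cv2.imwrite(f'pics/{n}0.png',im); np.savez(f'{n}0.npz',im=im,d=d,P=cloud(d,m)); print(n,m)
print(cams.camera_model('wrist'))
E
```

```text
pics
{'time_s': 0.0, 'joint_positions': array([ 1.17411694,  0.32181168, -0.07008731,  1.4516736 ,  0.02257385,
        1.37078819, -0.05692515]), 'dq': array([-4.68211205e-04,  2.92512525e-04,  5.73673265e-04,  8.70287610e-05,
        1.00305038e-03,  1.42157557e-03, -5.43271540e-04]), 'joint_efforts': array([ 6.35953875e-04, -4.93591762e+01, -3.81745733e-01, -3.14336228e+01,
        1.30279144e-02,  1.13678322e-02, -5.24590035e-06]), 'ee_pos': array([ 0.25932105, -0.59547032,  0.24123154]), 'eef_rot': array([-3.13969992e+00,  7.17473814e-05,  4.10782078e-01]), 'force': array([ 0.86032218, -0.84971511,  0.06518599]), 'wrist_torque': array([-0.03700096,  0.00613368, -0.06865544]), 'finger_force': 0.0, 'finger_gap': 0.08550161203094007}
scene {'vfov': 56.56035414550838, 'cx': 272.597934454705, 'cy': 209.2435728032332, 'rvec': array([ 2.14815981,  0.66019926, -0.34556996]), 'tvec': array([-0.49262384, -0.04578189,  1.21264977])}
top {'vfov': 56.29516047359104, 'cx': 279.5369353035231, 'cy': 210.82636041244305, 'rvec': array([ 2.18935655, -2.02417827,  0.22446678]), 'tvec': array([0.13873054, 0.51341874, 1.08350735])}
{'vfov': 65.70646984690485, 'cx': 282.33258398744107, 'cy': 211.33696016125194, 'rvec': array([-2.40399647,  1.57738749,  0.24502044]), 'tvec': array([-0.65066574, -0.03776026,  0.37996138])}
```

View pics/scene0.png

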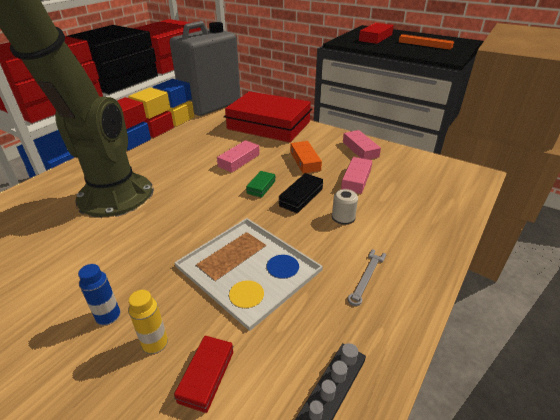

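View pics/top0.png

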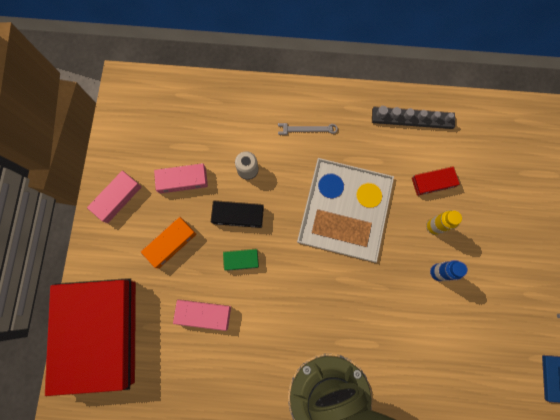

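The top view has x up and y to the left.
- **Targets:** blue can (450,271), yellow can (446,221), black case (237,214), red case (436,181) and green case (240,260).
- **Tray:** pads at (331,186) blue and (369,195) yellow, mat at (342,228).
- **Look-alikes:** pink (180,178), (115,197), (202,315) and orange (168,242) for the black case, the red toolbox (90,337) for the red case, the blue bin (552,378), and the black socket rail (413,117).

The choice by colour and size is clear. Next I measure everything and check it with one close crop.

```bash
cat >> h.py <<'E'
RNG={'blue':((105,120,50),(130,255,255)),'yellow':((22,150,120),(32,255,255)),'red':((0,170,60),(6,255,255)),'green':((45,120,40),(80,255,255)),'black':((0,0,0),(180,120,55)),'brown':((5,90,60),(18,200,190))}
def top_pts(im,P,c,box,zr):
    hsv=cv2.cvtColor(im,cv2.COLOR_BGR2HSV); k=cv2.inRange(hsv,*RNG[c])>0
    b=np.zeros_like(k); b[box[1]:box[3],box[0]:box[2]]=1
    k&=b&(P[...,2]>zr[0])&(P[...,2]<zr[1]); return P[k]
def rect(p):
    (c,s,a)=cv2.minAreaRect((p[:,:2]*1000).astype(np.float32))
    bx=cv2.boxPoints((c,s,a)); e=[bx[1]-bx[0],bx[2]-bx[1]]; L=max(e,key=np.linalg.norm)
    ang=np.degrees(np.arctan2(L[1],L[0]))%180
    return np.round(c,1),np.round(sorted(s),1),round(ang,1),round(float(np.median(p[:,2])*1000),1),len(p)
E
python3 - <<'E'
from h import *
z=np.load('top0.npz'); im,P=z['im'],z['P']
for n,c,b,zr in [('black','black',(205,195,270,235),(.03,.06)),('red','red',(405,160,470,205),(.028,.05)),('green','green',(215,240,270,280),(.022,.05)),
 ('mat','brown',(305,205,380,250),(-.01,.02)),('padb','blue',(310,165,350,205),(-.01,.02)),('pady','yellow',(350,175,390,215),(-.01,.02)),
 ('canb','blue',(425,250,475,290),(.125,.16)),('cany','yellow',(420,200,470,240),(.125,.16))]:
    p=top_pts(im,P,c,b,zr); print(n,*rect(p), np.round(np.median(p,0)*1000,1)) if len(p)>3 else print(n,len(p))
g=P[150:180,236:258].reshape(-1,3); g=g[g[:,2]>.065]; print('filter',rect(g))
w=P[115:140,275:342].reshape(-1,3); print('wrench',rect(w[w[:,2]>.006]) )
s=P[155:265,295:400].reshape(-1,3); s=s[(s[:,2]>.010)&(s[:,2]<.02)]; print('rim',rect(s))
cv2.imwrite('pics/crop0.png',cv2.resize(im[100:290,140:480],None,fx=2.3,fy=2.3,interpolation=cv2.INTER_CUBIC))
E
```

```text
black [487.5 302.5] [ 62.8 146.9] 90.0 39.6 1060 [486.5 302.4  39.6]
red [ 639.1 -285.8] [ 57.8 125.2] 107.0 34.8 756 [ 638.  -284.5   34.8]
green [355.1 280.4] [51.2 98.5] 100.2 29.9 606 [355.  280.5  29.9]
mat [477.  -11.7] [133.9 221.5] 93.7 6.8 1434 [473.6  -7.8   6.8]
padb [603.1  29.4] [72.5 74.6] 48.2 6.7 455 [602.8  28.7   6.7]
pady [582.7 -89.2] [70.1 75.1] 95.5 7.0 455 [582.2 -89.6   7. ]
canb [ 364.9 -299.6] [36.2 36.5] 86.3 139.5 196 [ 364.7 -297.5  139.5]
cany [ 501.2 -288.9] [36.  37.4] 77.6 139.7 185 [ 501.4 -286.6  139.7]
filter (array([461.4, 246.9]), array([ 61.9, 427.5]), np.float32(13.3), 76.9, 376)
wrench (array([559.6, 180.1]), array([187.1, 568.9]), np.float32(164.2), 8.1, 226)
rim (array([535.4, -20.2]), array([240.4, 271.8]), np.float32(170.1), 12.6, 688)
```

View pics/crop0.png

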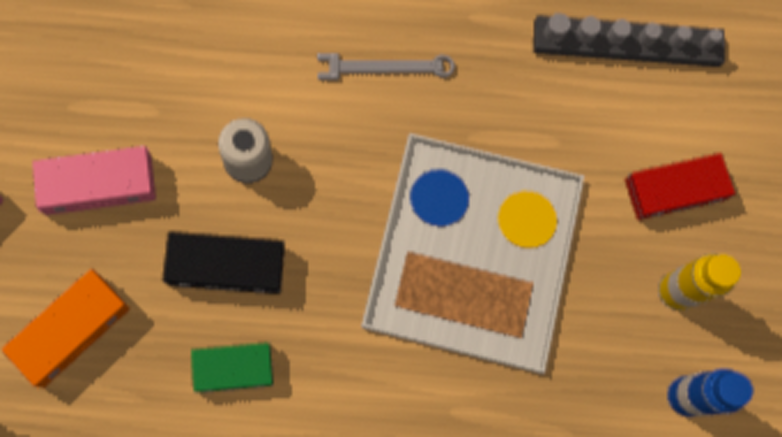

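The crop confirms the choices, and sizes and heights match the description. The pads are 120.3 mm apart and the tray yaw is about -9.8°, which puts the mat centre near (0.475,-0.0095). I start by turning the tool to the tray yaw (1.40).

Request:
step_arm(
  plan=[
    [[0,0,0],-0.124,-1],
    [[0,0,0],-0.124,-1],
    [[0,0,0],-0.124,-1],
    [[0,0,0],-0.124,-1],
    [[0,0,0],-0.124,-1],
    [[0,0,0],-0.124,-1],
    [[0,0,0],-0.124,-1],
    [[0,0,0],-0.122,-1],
  ],
)

```text
time_s: 0.77
ee_pos: [0.2594, -0.5957, 0.2417]
eef_rot: [-3.141, -0.001, 1.407]
force: [0.9, -0.3, -0.1]
finger_gap: 0.0853
finger_force: 0.0
```

```bash
cat >> h.py <<'E'
from scipy.spatial.transform import Rotation as Rn
def go(x,y,z=None,yaw=None):
    o=bot.get_obs(); R=Rn.from_euler('xyz',o['eef_rot']).as_matrix(); p=o['ee_pos']
    z=p[2] if z is None else z; D=np.array([x,y,z])-p
    print('t',round(o['time_s'],2),'at',np.round(p*1000,1),'rpy',np.round(o['eef_rot'],3),'gap',round(o['finger_gap']*1000,1))
    print('world d',np.round(D*1000,1),'tool d mm',np.round(R.T@D*1000,1))
    if yaw is not None: 
        r=o['eef_rot'][2]-yaw; print('roll first',round((r+np.pi)%(2*np.pi)-np.pi,3)); 
        R2=Rn.from_euler('xyz',[np.pi,0,yaw]).as_matrix(); print('after roll tool d',np.round(R2.T@D*1000,1))
E
python3 - <<'E'
from h import *
go(.365,-.300,.24,1.40)
m=cams.camera_model('wrist');R=cv2.Rodrigues(m['rvec'])[0];o=bot.get_obs();T=Rn.from_euler('xyz',o['eef_rot']).as_matrix()
print('cam in tool',T.T@(-R.T@m['tvec']-o['ee_pos']),'cam z',T.T@R[2], 'cam x',T.T@R[0])
E
```

```text
t 0.77 at [ 259.4 -595.7  241.7] rpy [-3.141e+00 -1.000e-03  1.407e+00] gap 85.3
world d [105.6 295.7  -1.7] tool d mm [309.   56.    1.9]
roll first 0.007
after roll tool d [309.3  53.8   1.7]
cam in tool [ 0.07663252  0.00098634 -0.13174786] cam z [-3.03218427e-01  8.84016268e-04  9.52920670e-01] cam x [-0.00147371  0.99999794 -0.00139662]
```

Request:
step_arm(
  plan=[
    [[0.0386,0.0068,0],0.007,-1],
    [[0.0386,0.0068,0],0,-1],
    [[0.0386,0.0068,0],0,-1],
    [[0.0386,0.0068,0],0,-1],
    [[0.0386,0.0068,0],0,-1],
    [[0.0386,0.0068,0],0,-1],
    [[0.0386,0.0068,0],0,-1],
    [[0.0386,0.0068,0],0,-1],
  ],
)

```text
time_s: 1.43
ee_pos: [0.3673, -0.2994, 0.242]
eef_rot: [-3.141, 0.0, 1.394]
force: [0.8, 0.6, 0.8]
finger_gap: 0.085
finger_force: 0.0
```

Request:
step_arm(
  plan=[
    [[0,0,0],0,-1],
  ],
)

```text
time_s: 1.52
ee_pos: [0.3708, -0.2933, 0.2425]
eef_rot: [3.141, -0.002, 1.405]
force: [0.1, 0.0, 0.4]
finger_gap: 0.0851
finger_force: 0.0
```

```bash
cat >> h.py <<'E'
def wcloud(d,m):
    H,W=d.shape; f=H/2/np.tan(np.radians(m['vfov'])/2)
    v,u=np.mgrid[:H,:W]; x=u-m['cx']; y=v-m['cy']; r=np.hypot(x,y)+1e-9; t=r/f
    k=np.tan(t)*d/r; P=np.stack([x*k,y*k,d],-1); R=cv2.Rodrigues(np.array(m['rvec'],float))[0]
    return (P-np.array(m['tvec']).ravel())@R
def wlook(name=None):
    im,d,m=look('wrist'); P=wcloud(d,m); P[d==0]=np.nan
    if name: cv2.imwrite(f'pics/{name}.png',im)
    return im,P
def find(im,P,c,near,zr,rad):
    p=top_pts(im,P,c,(0,0,560,420),zr); p=p[np.hypot(p[:,0]-near[0],p[:,1]-near[1])<rad]
    print(c,*rect(p)); return p
def circ(p):
    A=np.c_[2*p[:,:2],np.ones(len(p))]; h=cv2.convexHull((p[:,:2]*1000).astype(np.float32)); c,r=cv2.minEnclosingCircle(h); print('circle',np.round(c,1),round(r,1))
E
python3 - <<'E'
from h import *
im,P=wlook('w1'); go(.365,-.300,.24)
p=find(im,P,'blue',(.365,-.3),(.13,.15),.06); circ(p)
E
```

```text
t 1.57 at [ 369.1 -297.3  242.5] rpy [3.141 0.    1.402] gap 85.4
world d [-4.1 -2.7 -2.5] tool d mm [-3.4 -3.6  2.5]
blue [ 369.3 -302. ] [38.  38.1] 50.4 140.0 1961
circle [ 369.4 -302.6] 19.8
```

View pics/w1.png

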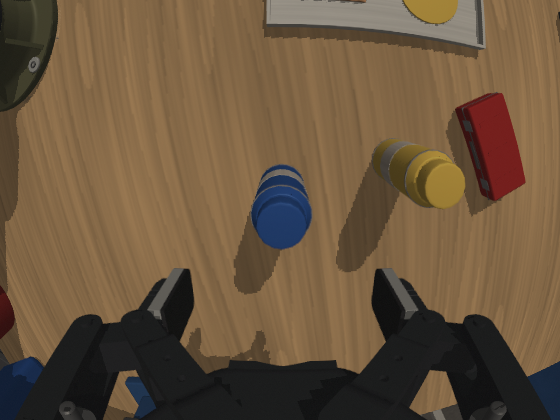

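The can cap shows at (281,225), centred between the fingers. It measures (0.369,-0.302) with a 19.8 mm radius at height 140, which fits. Descend to TCP z = 0.085 and grip.

Request:
step_arm(
  plan=[
    [[-0.0046,0.0008,0],0,-1],
    [[0,0,0.03],0,-1],
    [[0,0,0.03],0,-1],
    [[0,0,0.03],0,-1],
    [[0,0,0.03],0,-1],
    [[0,0,0.025],0,-1],
    [[0,0,0.0125],0,-1],
    [[0,0,0],0,-1],
  ],
)

```text
time_s: 2.23
ee_pos: [0.364, -0.3062, 0.0811]
eef_rot: [-3.136, -0.004, 1.391]
force: [-0.8, -0.1, -0.6]
finger_gap: 0.085
finger_force: 0.0
```

Request:
step_arm(
  plan=[
    [[0,0,0],0,0],
    [[0,0,0],0,0.5],
    [[0,0,0],0,1],
    [[0,0,0],0,1],
    [[0,0,0],0,1],
    [[0,0,0],0,1],
    [[0,0,0],0,1],
    [[0,0,0],0,1],
  ],
)

```text
time_s: 2.9
ee_pos: [0.3678, -0.3074, 0.0865]
eef_rot: [3.14, 0.003, 1.393]
force: [-1.8, -0.1, 6.0]
finger_gap: 0.0509
finger_force: 63.0
```

Request:
step_arm(
  plan=[
    [[0,0,-0.01],0,1],
    [[0,0,-0.02],0,1],
    [[0,0,-0.03],0,1],
    [[0,0,-0.03],0,1],
    [[0,0,-0.03],0,1],
    [[0,0,-0.02],0,1],
    [[0,0,0],0,1],
    [[0,0,0],0,1],
  ],
)

```text
time_s: 3.57
ee_pos: [0.3676, -0.3062, 0.2259]
eef_rot: [3.14, 0.002, 1.394]
force: [-0.3, -0.2, -2.7]
finger_gap: 0.0505
finger_force: 63.0
```

```bash
python3 -c "
from h import *
go(.603,.029,None,1.40)"
```

```text
t 3.57 at [ 367.6 -306.2  225.9] rpy [3.140e+00 2.000e-03 1.394e+00] gap 50.5
world d [235.4 335.2   0. ] tool d mm [ 3.714e+02  1.728e+02 -2.000e-01]
roll first -0.006
after roll tool d [370.4 175.    0. ]
```

Request:
step_arm(
  plan=[
    [[0.01,0.005,0],-0.006,1],
    [[0.025,0.012,0],0,1],
    [[0.03,0.014,0],0,1],
    [[0.03,0.014,0],0,1],
    [[0.03,0.014,0],0,1],
    [[0.03,0.014,0],0,1],
    [[0.03,0.014,0],0,1],
    [[0.03,0.014,0],0,1],
  ],
)

```text
time_s: 4.23
ee_pos: [0.503, -0.1086, 0.2228]
eef_rot: [-3.138, -0.001, 1.401]
force: [1.0, -0.7, -2.3]
finger_gap: 0.0505
finger_force: 63.0
```

Request:
step_arm(
  plan=[
    [[0.03,0.014,0],0,1],
    [[0.03,0.014,0],0,1],
    [[0.03,0.014,0],0,1],
    [[0.03,0.014,0],0,1],
    [[0.025,0.012,0],0,1],
    [[0.01,0.006,0],0,1],
    [[0,0,0],0,1],
    [[0,0,0],0,1],
  ],
)

```text
time_s: 4.9
ee_pos: [0.6016, 0.0294, 0.223]
eef_rot: [-3.138, 0.0, 1.402]
force: [0.4, -0.4, -1.9]
finger_gap: 0.0504
finger_force: 63.0
```

Run:
```python
from h import *
go(.603,.029,.092,1.40)
im,P=wlook('w2')
p=find(im,P,'blue',(.603,.029),(-.005,.02),.06)
p=find(im,P,'yellow',(.583,-.089),(-.005,.02),.06); circ(p)
p=find(im,P,'brown',(.475,-.01),(-.005,.02),.11)
go(.603,.029,.092,1.40)
```

```text
t 4.9 at [601.6  29.4 223. ] rpy [-3.138  0.     1.402] gap 50.4
world d [   1.4   -0.4 -131. ] tool d mm [-1.00e-01  1.90e+00  1.31e+02]
roll first 0.002
after roll tool d [-1.00e-01  1.50e+00  1.31e+02]
blue [610.6  40. ] [53.4 77.7] 161.9 7.1 2146
yellow [0. 0.] [0. 0.] 0.0 nan 0
  return _methods._mean(a, axis=axis, dtype=dtype,
  ret = ret.dtype.type(ret / rcount)
Traceback (most recent call last):
  File "h.py", line 42, in circ
    A=np.c_[2*p[:,:2],np.ones(len(p))]; h=cv2.convexHull((p[:,:2]*1000).astype(np.float32)); c,r=cv2.minEnclosingCircle(h); print('circle',np.round(c,1),round(r,1))
                                                                                                 ~~~~~~~~~~~~~~~~~~~~~~^^^
cv2.error: OpenCV(4.12.0) /io/opencv/modules/imgproc/src/shapedescr.cpp:201: error: (-215:Assertion failed) count >= 0 && (depth == CV_32F || depth == CV_32S) in function 'minEnclosingCircle'
```

View pics/w2.png

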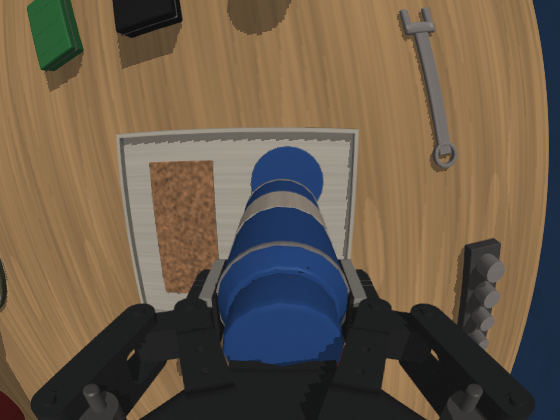

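The blue pad shows partly behind the held can at (287,180). I fit its far arc, and get the mat angle and centre from the same view.

```bash
cat >> h.py <<'E'
def arc(p,near,R=.04):
    from scipy.optimize import least_squares
    h=cv2.convexHull((p[:,:2]*1000).astype(np.float32))[:,0]/1000
    q=[]; 
    for a in np.linspace(-np.pi,np.pi,72,endpoint=False):
        u=np.array([np.cos(a),np.sin(a)]); q.append(h[np.argmax(h@u)])
    q=np.unique(np.array(q),axis=0); c=np.array(near); 
    s=least_squares(lambda v:np.hypot(*(q-v).T)-R,c,loss='soft_l1',f_scale=.001); print('arc',np.round(s.x*1000,1),'rms-ish',np.round(np.median(abs(s.fun))*1000,2)); return s.x
E
python3 - <<'E'
from h import *
im,P=wlook()
p=find(im,P,'blue',(.603,.029),(-.005,.02),.06); arc(p,(.603,.029),.0395)
z=P[...,2]
hsv=cv2.cvtColor(im,cv2.COLOR_BGR2HSV); k=cv2.inRange(hsv,*RNG['brown'])>0
k[:, :145]=0;k[:,222:]=0;k[:150]=0;k[300:]=0
k=cv2.morphologyEx(k.astype(np.uint8),cv2.MORPH_CLOSE,np.ones((5,5)))
n,l,st,_=cv2.connectedComponentsWithStats(k); i=1+np.argmax(st[1:,4]); q=P[l==i]; print('mat',rect(q[np.isfinite(q[:,0])]))
go(.603,.029,.093,1.40)
E
```

```text
blue [610.4  39.3] [54.6 77.9] 162.6 7.1 2256
arc [606.8  27.5] rms-ish 0.32
mat (array([499.5, -14.4]), array([120.2, 170.3]), np.float32(80.4), 7.0, 7198)
t 5.0 at [601.7  27.1 223.7] rpy [-3.139e+00  2.000e-03  1.398e+00] gap 51.2
world d [   1.3    1.9 -130.7] tool d mm [  2.3   1.3 130.7]
roll first -0.002
after roll tool d [  2.1   1.  130.7]
```

```bash
cat >> h.py <<'E'
def held(im,P):
    o=bot.get_obs(); T=Rn.from_euler('xyz',o['eef_rot']).as_matrix(); q=(P.reshape(-1,3)-o['ee_pos'])@T; q=q[np.isfinite(q[:,0])]
    k=(abs(q[:,1])<.01)&(q[:,2]>-.02)&(q[:,2]<.08)&(q[:,0]>0)&(q[:,0]<.06); s=q[k]
    for lo in range(-20,80,20):
        t=s[(s[:,2]*1000>lo)&(s[:,2]*1000<lo+20)]
        if len(t)>20: print(lo,len(t),'x med',np.round(np.percentile(t[abs(t[:,1])<.005][:,0],[50,95])*1000,1))
E
python3 - <<'E'
from h import *
im,P=wlook()
held(im,P); go(.607,.0275,.093,1.40)
p=find(im,P,'blue',(.603,.029),(-.005,.02),.06); arc(p,(.603,.029),.0395)
hsv=cv2.cvtColor(im,cv2.COLOR_BGR2HSV); k=(cv2.inRange(hsv,*RNG['brown'])>0)&(P[...,2]>.003)&(P[...,2]<.011)
k[300:]=0;k[:150]=0
k=cv2.morphologyEx(k.astype(np.uint8),cv2.MORPH_OPEN,np.ones((3,3)))
n,l,st,_=cv2.connectedComponentsWithStats(k); i=1+np.argmax(st[1:,4]); q=P[l==i]; print('mat',rect(q))
E
```

```text
-20 883 x med [30.4 30.8]
0 593 x med [30.5 30.9]
20 438 x med [30.9 31.3]
40 267 x med [30.9 31.3]
60 225 x med [30.5 30.9]
t 5.05 at [601.8  26.8 224.1] rpy [-3.140e+00  2.000e-03  1.398e+00] gap 50.3
world d [   5.2    0.7 -131.1] tool d mm [  1.8   5.1 131.1]
roll first -0.002
after roll tool d [  1.6   5.  131.1]
blue [610.1  39.3] [54.7 77.6] 163.7 7.1 2299
arc [606.6  27.6] rms-ish 0.33
mat (array([478.4, -10.1]), array([ 75.8, 169.6]), np.float32(79.9), 7.0, 7192)
```

```bash
cat >> h.py <<'E'
def heldy(P,R=.026,z0=.01,z1=.06):
    o=bot.get_obs(); T=Rn.from_euler('xyz',o['eef_rot']).as_matrix(); q=(P.reshape(-1,3)-o['ee_pos'])@T; q=q[np.isfinite(q[:,0])]
    k=(abs(q[:,1])<.03)&(q[:,2]>z0)&(q[:,2]<z1)&(q[:,0]>.008)&(q[:,0]<.04); s=q[k][:,:2]
    from scipy.optimize import least_squares
    r=least_squares(lambda v:np.hypot(*(s-v).T)-R,[.004,0],loss='soft_l1',f_scale=.001); print('held centre tool xy',np.round(r.x*1000,1),len(s))
E
python3 - <<'E'
from h import *
im,P=wlook(); heldy(P); heldy(P,z0=.03)
E
```

```text
held centre tool xy [4.7 0.7] 2010
held centre tool xy [4.8 0.7] 896
```

Request:
step_arm(
  plan=[
    [[-0.0029,0.0044,0],0,1],
    [[0,0,0.025],0,1],
    [[0,0,0.03],0,1],
    [[0,0,0.03],0,1],
    [[0,0,0.02],0,1],
    [[0,0,0.014],0,1],
    [[0,0,0],0,1],
    [[0,0,0],0,1],
  ],
)

```text
time_s: 5.77
ee_pos: [0.6066, 0.0244, 0.1059]
eef_rot: [-3.141, 0.0, 1.399]
force: [-0.8, 0.0, -1.6]
finger_gap: 0.0504
finger_force: 63.1
```

Run:
```python
from h import *
im,P=wlook(); heldy(P,z0=-.02); go(.6,.02,.09)
o=bot.get_obs(); print(o['force'])
p=find(im,P,'blue',(.606,.0276),(-.005,.014),.06); arc(p,(.606,.0276),.0395)
```

```text
held centre tool xy [4.  0.1] 4928
t 5.82 at [607.5  24.8 107.1] rpy [ 3.14  -0.     1.399] gap 50.5
world d [ -7.5  -4.8 -17.1] tool d mm [-6.  -6.6 17.1]
[-0.68221403  0.08323126 -1.33038693]
blue [608.3  39.8] [54.4 77.9] 172.9 7.1 2777
arc [606.7  27.9] rms-ish 0.31
```

Request:
step_arm(
  plan=[
    [[0,0,0.006],0,1],
    [[0,0,0.004],0,1],
    [[0,0,0.002],0,1],
    [[0,0,0.001],0,1],
    [[0,0,0],0,1],
  ],
)

```text
time_s: 6.23
ee_pos: [0.6067, 0.0251, 0.0936]
eef_rot: [3.141, 0.0, 1.4]
force: [-2.1, 0.3, 2.5]
finger_gap: 0.0509
finger_force: 63.5
```

Contact shows in the vertical force (-1.5 to +2.5 N). Release and rise.

Request:
step_arm(
  plan=[
    [[0,0,0],0,0.3],
    [[0,0,0],0,0],
    [[0,0,0],0,-0.5],
    [[0,0,0],0,-1],
    [[0,0,0],0,-1],
    [[0,0,0],0,-1],
    [[0,0,-0.02],0,-1],
    [[0,0,-0.035],0,-1],
  ],
)

```text
time_s: 6.9
ee_pos: [0.6035, 0.0245, 0.1441]
eef_rot: [-3.133, 0.001, 1.4]
force: [0.8, -0.4, 0.3]
finger_gap: 0.0849
finger_force: 0.0
```

Request:
step_arm(
  plan=[
    [[0,0,-0.035],0,-1],
    [[0,0,-0.035],0,-1],
    [[0,0,-0.03],0,-1],
    [[0,0,0],0,-1],
    [[0,0,0],0,-1],
  ],
)

```text
time_s: 7.32
ee_pos: [0.6077, 0.0254, 0.25]
eef_rot: [3.137, -0.0, 1.4]
force: [0.2, -0.6, -0.7]
finger_gap: 0.0852
finger_force: 0.0
```

Run:
```python
from h import *
im,P=wlook(); 
p=find(im,P,'blue',(.606,.0276),(.14,.16),.06); circ(p)
p=find(im,P,'blue',(.606,.0276),(-.005,.014),.06); arc(p,(.606,.0276),.0395)
go(.505,-.2915,None,1.4)
```

```text
blue [608.3  30.7] [38.1 38.6] 50.6 147.1 2018
circle [608.4  30.1] 19.9
blue [608.1  40.3] [53. 78.] 172.9 7.1 961
arc [606.7  27.6] rms-ish 0.37
t 7.37 at [606.7  25.  248. ] rpy [3.141 0.    1.4  ] gap 85.2
world d [-101.7 -316.5    0. ] tool d mm [-329.2  -46.3    0. ]
roll first -0.0
after roll tool d [-329.2  -46.4   -0. ]
```

Request:
step_arm(
  plan=[
    [[-0.02,-0.004,0],0,-1],
    [[-0.036,-0.005,0],0,-1],
    [[-0.036,-0.005,0],0,-1],
    [[-0.036,-0.005,0],0,-1],
    [[-0.036,-0.005,0],0,-1],
    [[-0.036,-0.005,0],0,-1],
    [[-0.036,-0.005,0],0,-1],
    [[-0.036,-0.005,0],0,-1],
  ],
)

```text
time_s: 8.03
ee_pos: [0.5199, -0.2378, 0.2458]
eef_rot: [-3.139, -0.001, 1.4]
force: [1.7, 0.6, 0.7]
finger_gap: 0.0852
finger_force: 0.0
```

Request:
step_arm(
  plan=[
    [[-0.036,-0.005,0],0,-1],
    [[-0.021,-0.0024,0],0,-1],
    [[0,0,0],0,-1],
    [[0,0,0],0,-1],
  ],
)

```text
time_s: 8.37
ee_pos: [0.5032, -0.2926, 0.2456]
eef_rot: [-3.138, -0.002, 1.396]
force: [0.7, 1.1, 0.6]
finger_gap: 0.0855
finger_force: 0.0
```

Run:
```python
from h import *
im,P=wlook(); go(.505,-.2915,.085,1.4)
p=find(im,P,'yellow',(.505,-.29),(.125,.16),.06); circ(p)
c=p[:,:2]; c=np.array(rect(p)[0])/1000; go(c[0],c[1],.085,1.4)
p=find(im,P,'red',(.64,-.286),(.025,.05),.1)
```

```text
t 8.42 at [ 504.2 -290.6  246.1] rpy [-3.139e+00 -2.000e-03  1.399e+00] gap 85.5
world d [   0.8   -0.9 -161.1] tool d mm [ -1.1   1.3 161.1]
roll first -0.001
after roll tool d [ -0.8   0.9 161.1]
yellow [ 513.1 -275.6] [ 2.5 17. ] 159.7 139.5 41
circle [ 512.8 -276.4] 8.5
t 8.42 at [ 504.2 -290.6  246.1] rpy [-3.139e+00 -2.000e-03  1.399e+00] gap 85.5
world d [   8.9   15.  -161.1] tool d mm [ 15.9   6.6 161.1]
roll first -0.001
after roll tool d [ 16.3   6.2 161.1]
red [ 643.2 -287.1] [ 59.  124.2] 107.1 35.3 5242
```

```bash
cat >> h.py <<'E'
def byz(P,near,zr,rad):
    p=P.reshape(-1,3); p=p[(p[:,2]>zr[0])&(p[:,2]<zr[1])]; p=p[np.hypot(p[:,0]-near[0],p[:,1]-near[1])<rad]
    print('z-blob',*rect(p)); circ(p); return p
E
python3 - <<'E'
from h import *
im,P=wlook('w3'); p=byz(P,(.505,-.2915),(.134,.146),.04)
c=np.array(rect(p)[0])/1000; go(c[0],c[1],.085,1.4)
print(cv2.cvtColor(im,cv2.COLOR_BGR2HSV)[215:235:6,275:290:6])
E
```

```text
z-blob [ 506.2 -291.4] [38.6 39. ] 2.5 140.0 1962
circle [ 506.2 -291.7] 19.9
t 8.47 at [ 504.9 -289.5  246.6] rpy [-3.140e+00 -2.000e-03  1.402e+00] gap 85.8
world d [   1.3   -1.9 -161.6] tool d mm [ -1.9   1.9 161.5]
roll first 0.002
after roll tool d [ -1.6   1.6 161.6]
[[[ 21 167 156]
  [ 21 167 157]
  [ 21 167 157]]

 [[ 21 168 155]
  [ 21 168 155]
  [ 21 168 156]]

 [[ 21 167 154]
  [ 21 168 155]
  [ 21 166 155]]

 [[ 21 167 151]
  [ 21 168 153]
  [ 21 167 154]]]
```

Request:
step_arm(
  plan=[
    [[-0.0017,0.0015,0],0,-1],
    [[0,0,0.03],0,-1],
    [[0,0,0.03],0,-1],
    [[0,0,0.03],0,-1],
    [[0,0,0.03],0,-1],
    [[0,0,0.025],0,-1],
    [[0,0,0.016],0,-1],
    [[0,0,0],0,-1],
  ],
)

```text
time_s: 9.13
ee_pos: [0.504, -0.2903, 0.0827]
eef_rot: [-3.135, -0.003, 1.403]
force: [-0.9, -0.4, -0.4]
finger_gap: 0.0856
finger_force: 0.0
```

Request:
step_arm(
  plan=[
    [[0,0,0],0,0],
    [[0,0,0],0,0.5],
    [[0,0,0],0,1],
    [[0,0,0],0,1],
    [[0,0,0],0,1],
    [[0,0,0],0,1],
    [[0,0,0],0,1],
    [[0,0,0],0,1],
  ],
)

```text
time_s: 9.8
ee_pos: [0.5068, -0.2935, 0.0891]
eef_rot: [3.14, 0.001, 1.4]
force: [-1.5, 1.1, 6.9]
finger_gap: 0.0506
finger_force: 61.9
```

Request:
step_arm(
  plan=[
    [[0,0,-0.01],0,1],
    [[0,0,-0.02],0,1],
    [[0,0,-0.03],0,1],
    [[0,0,-0.03],0,1],
    [[0,0,-0.03],0,1],
    [[0,0,-0.02],0,1],
    [[0,0,0],0,1],
    [[0,0,0],0,1],
  ],
)

```text
time_s: 10.47
ee_pos: [0.5065, -0.2934, 0.2282]
eef_rot: [3.139, 0.002, 1.4]
force: [0.7, 0.1, -3.6]
finger_gap: 0.0506
finger_force: 63.3
```

```bash
sed -i "s/'yellow':((22,150,120)/'yellow':((20,150,100)/" h.py; python3 -c "
from h import *
im,P=wlook(); heldy(P)
go(.586,-.0902,None,1.40)"
```

```text
held centre tool xy [0.8 1.2] 2088
t 10.52 at [ 505.5 -293.   226.4] rpy [-3.141  0.     1.4  ] gap 50.5
world d [ 80.5 202.8   0. ] tool d mm [ 2.136e+02  4.480e+01 -1.000e-01]
roll first -0.0
after roll tool d [213.6  44.8   0. ]
```

Request:
step_arm(
  plan=[
    [[0.013,0.003,0],0,1],
    [[0.03,0.006,0],0,1],
    [[0.03,0.006,0],0,1],
    [[0.034,0.007,0],0,1],
    [[0.034,0.007,0],0,1],
    [[0.034,0.007,0],0,1],
    [[0.025,0.005,0],0,1],
    [[0.013,0.003,0],0,1],
  ],
)

```text
time_s: 11.18
ee_pos: [0.5856, -0.0837, 0.2251]
eef_rot: [-3.139, -0.004, 1.407]
force: [0.9, 1.0, -2.1]
finger_gap: 0.0503
finger_force: 63.2
```

Request:
step_arm(
  plan=[
    [[0,0,0.02],0,1],
    [[0,0,0.03],0,1],
    [[0,0,0.03],0,1],
    [[0,0,0.02],0,1],
    [[0,0,0.012],0,1],
    [[0,0,0],0,1],
    [[0,0,0],0,1],
  ],
)

```text
time_s: 11.77
ee_pos: [0.5851, -0.0899, 0.1141]
eef_rot: [-3.14, -0.001, 1.401]
force: [-0.0, -0.0, -2.8]
finger_gap: 0.0505
finger_force: 63.2
```

Run:
```python
from h import *
im,P=wlook(); heldy(P,z0=-.02)
p=find(im,P,'yellow',(.586,-.0902),(-.005,.014),.06); a=arc(p,(.586,-.0902),.0395)
go(a[0],a[1],.094,1.4); go(.586,-.0902,.094,1.4)
byz(P,(.608,.03),(.142,.152),.04)
```

```text
held centre tool xy [ 0.9 -0.5] 5262
yellow [589.4 -78.3] [54.1 77.9] 166.2 7.2 2652
arc [586.4 -90.4] rms-ish 0.29
t 11.82 at [586.2 -90.2 115.5] rpy [ 3.141 -0.     1.4  ] gap 50.7
world d [  0.2  -0.2 -21.5] tool d mm [-0.2  0.2 21.5]
roll first 0.0
after roll tool d [-0.1  0.2 21.5]
t 11.82 at [586.2 -90.2 115.5] rpy [ 3.141 -0.     1.4  ] gap 50.7
world d [ -0.2  -0.  -21.5] tool d mm [-0.  -0.2 21.5]
roll first 0.0
after roll tool d [-0.  -0.2 21.5]
z-blob [605.7  15.7] [12.  35.7] 170.0 146.8 2759
circle [606.6  21.3] 17.9
```

Request:
step_arm(
  plan=[
    [[-0.001,0,0.007],0,1],
    [[0,0,0.006],0,1],
    [[0,0,0.004],0,1],
    [[0,0,0.002],0,1],
    [[0,0,0.0015],0,1],
    [[0,0,0],0,1],
    [[0,0,0],0,1],
  ],
)

```text
time_s: 12.4
ee_pos: [0.5854, -0.0918, 0.0961]
eef_rot: [-3.141, 0.001, 1.4]
force: [-4.9, 0.1, 8.4]
finger_gap: 0.05
finger_force: 64.5
```

Contact is there (8.4 N up). Release and rise.

Request:
step_arm(
  plan=[
    [[0,0,0],0,0.3],
    [[0,0,0],0,0],
    [[0,0,0],0,-0.5],
    [[0,0,0],0,-1],
    [[0,0,0],0,-1],
    [[0,0,0],0,-1],
    [[0,0,-0.02],0,-1],
    [[0,0,-0.035],0,-1],
  ],
)

```text
time_s: 13.07
ee_pos: [0.5824, -0.0916, 0.1458]
eef_rot: [-3.133, -0.001, 1.4]
force: [-0.4, -0.0, 0.0]
finger_gap: 0.0854
finger_force: 0.0
```

Request:
step_arm(
  plan=[
    [[0,0,-0.035],0,-1],
    [[0,0,-0.035],0,-1],
    [[0,0,-0.035],0,-1],
    [[0,0,-0.02],0,-1],
    [[0,0,0],0,-1],
    [[0,0,0],0,-1],
  ],
)

```text
time_s: 13.57
ee_pos: [0.5861, -0.0917, 0.2756]
eef_rot: [3.139, 0.0, 1.4]
force: [-0.1, -0.5, -0.2]
finger_gap: 0.0853
finger_force: 0.0
```

Run:
```python
from h import *
im,P=wlook('w4')
byz(P,(.608,.03),(.142,.152),.04);byz(P,(.586,-.09),(.142,.152),.04)
go(.4905,.30,.26,1.571)
im,d,m=look('top'); P=cloud(d,m)
byz(P,(.604,.03),(.142,.152),.04);byz(P,(.582,-.09),(.142,.152),.04)
```

```text
z-blob [608.3  29.7] [39.1 39.1] 144.7 147.0 1861
circle [608.7  29.7] 20.1
z-blob [584.4 -90.1] [38.8 39. ] 80.2 147.0 1680
circle [584.4 -90. ] 19.8
t 13.62 at [585.3 -91.8 273.9] rpy [-3.141  0.     1.4  ] gap 85.5
world d [-94.8 391.8 -13.9] tool d mm [ 370.  -160.1   13.8]
roll first -0.171
after roll tool d [391.8 -94.7  13.9]
z-blob [605.1  31. ] [36.4 37.2] 40.9 146.4 154
circle [605.2  31.5] 19.8
z-blob [580.9 -89.3] [36.9 38.4] 80.1 146.6 161
circle [581.2 -89.2] 19.9
```

Request:
step_arm(
  plan=[
    [[0,0,0],-0.086,-1],
    [[0,0,0],-0.085,-1],
    [[0.02,-0.005,0],0,-1],
    [[0.035,-0.0085,0],0,-1],
    [[0.035,-0.0085,0],0,-1],
    [[0.035,-0.0085,0],0,-1],
    [[0.035,-0.0085,0],0,-1],
    [[0.035,-0.0085,0],0,-1],
  ],
)

```text
time_s: 14.33
ee_pos: [0.5364, 0.1044, 0.2724]
eef_rot: [-3.139, 0.0, 1.57]
force: [0.6, -0.5, -0.3]
finger_gap: 0.0857
finger_force: 0.0
```

Request:
step_arm(
  plan=[
    [[0.035,-0.0085,0],0,-1],
    [[0.035,-0.0085,0],0,-1],
    [[0.035,-0.0085,0],0,-1],
    [[0.035,-0.0085,0],0,-1],
    [[0.035,-0.0085,0],0,-1],
    [[0.022,-0.0052,0],0,-1],
    [[0,0,0.025],0,-1],
    [[0,0,0.025],0,-1],
  ],
)

```text
time_s: 15.0
ee_pos: [0.4888, 0.303, 0.2233]
eef_rot: [3.142, -0.001, 1.576]
force: [1.0, -1.2, -0.8]
finger_gap: 0.0855
finger_force: 0.0
```

Request:
step_arm(
  plan=[
    [[0,0,0],0,-1],
    [[0,0,0],0,-1],
  ],
)

```text
time_s: 15.17
ee_pos: [0.4891, 0.2991, 0.2221]
eef_rot: [-3.137, 0.002, 1.571]
force: [0.5, 0.3, 1.1]
finger_gap: 0.0854
finger_force: 0.0
```

```bash
cat >> h.py <<'E'
def case(P,near,zr,rad,ztcp):
    p=P.reshape(-1,3); p=p[(p[:,2]>zr[0])&(p[:,2]<zr[1])]; p=p[np.hypot(p[:,0]-near[0],p[:,1]-near[1])<rad]
    r=rect(p); print('case',*r); go(r[0][0]/1000,r[0][1]/1000,ztcp,np.radians(r[2])); return r
E
python3 - <<'E'
from h import *
im,P=wlook('w5'); case(P,(.4905,.30),(.035,.045),.1,.017)
E
```

```text
case [491.9 303.7] [ 66.5 149.2] 90.2 40.2 9472
t 15.22 at [490.  299.7 223.7] rpy [-3.14e+00  1.00e-03  1.57e+00] gap 85.2
world d [   1.9    4.  -206.7] tool d mm [  4.1   2.3 206.7]
roll first -0.004
after roll tool d [  4.    1.9 206.7]
```

View pics/w5.png

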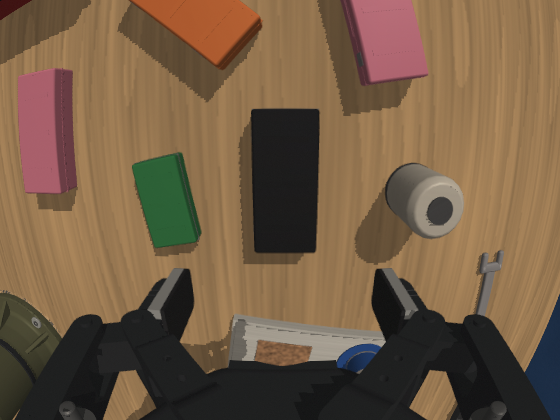

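Run:
```python
from h import *
im,P=wlook(); byz(P,(.59,.29),(.07,.085),.07); case(P,(.355,.28),(.026,.035),.08,.015)
```

```text
z-blob [633.8 289.3] [51.9 64.2] 88.1 78.3 2536
circle [639.5 289.1] 32.7
case [359.  280.6] [ 54.8 100.6] 99.2 30.0 3866
t 15.27 at [490.6 300.1 224.8] rpy [ 3.142 -0.     1.57 ] gap 85.3
world d [-131.6  -19.5 -209.8] tool d mm [ -19.7 -131.6  209.8]
roll first -0.161
after roll tool d [   1.8 -133.   209.8]
```

Request:
step_arm(
  plan=[
    [[0.004,0.0021,0.02],-0.004,-1],
    [[0,0,0.035],0,-1],
    [[0,0,0.035],0,-1],
    [[0,0,0.035],0,-1],
    [[0,0,0.03],0,-1],
    [[0,0,0.025],0,-1],
    [[0,0,0.015],0,-1],
    [[0,0,0.008],0,-1],
  ],
)

```text
time_s: 15.93
ee_pos: [0.4924, 0.3036, 0.0202]
eef_rot: [-3.14, 0.001, 1.574]
force: [-0.1, 0.3, 0.6]
finger_gap: 0.0854
finger_force: 0.0
```

Request:
step_arm(
  plan=[
    [[0,0,0],0,-1],
    [[0,0,0],0,-0.3],
    [[0,0,0],0,0],
    [[0,0,0],0,0.5],
    [[0,0,0],0,1],
    [[0,0,0],0,1],
    [[0,0,0],0,1],
    [[0,0,0],0,1],
  ],
)

```text
time_s: 16.6
ee_pos: [0.4932, 0.3053, 0.0236]
eef_rot: [3.139, -0.001, 1.575]
force: [-2.2, -0.5, 6.2]
finger_gap: 0.0646
finger_force: 70.4
```

Request:
step_arm(
  plan=[
    [[0,0,-0.01],0,1],
    [[0,0,-0.02],0,1],
    [[0,0,-0.03],0,1],
    [[0,0,-0.03],0,1],
    [[0,0,-0.01],0,1],
    [[0,0,0],0,1],
    [[0,0,0],0,1],
  ],
)

```text
time_s: 17.18
ee_pos: [0.4924, 0.3037, 0.121]
eef_rot: [3.141, 0.001, 1.574]
force: [-0.0, -1.1, -4.7]
finger_gap: 0.0648
finger_force: 69.3
```

```bash
cat >> h.py <<'E'
def heldcase(P,h,z0,z1):
    "top face of held case in tool frame: centre & angle"
    o=bot.get_obs(); T=Rn.from_euler('xyz',o['eef_rot']).as_matrix(); q=(P.reshape(-1,3)-o['ee_pos'])@T; q=q[np.isfinite(q[:,0])]
    k=(abs(q[:,1])<h)&(q[:,2]>z0)&(q[:,2]<z1)&(q[:,0]>.01)&(q[:,0]<.12); s=q[k]; print('held',rect(s),'far x',np.percentile(s[:,0],99)*1000,'z',np.percentile(s[:,2],[5,50])*1000)
    for xx in (.02,.03,.04,.05,.06):
        t=s[abs(s[:,0]-xx)<.003]; 
        if len(t)>5: print(xx,np.round(np.percentile(t[:,1],[1,99])*1000,1))
E
python3 - <<'E'
from h import *
im,P=wlook(); heldcase(P,.04,-.03,-.005); go(.4782,-.010,None,1.571-.176)
E
```

```text
held (array([41.9,  1.2]), array([63.8, 77.7]), np.float32(90.0), -17.7, 27881) far x 73.17317096999818 z [-18.84000065 -17.71277552]
0.02 [-30.1  33.3]
0.03 [-30.   33.2]
0.04 [-30.   33.3]
0.05 [-30.1  33.2]
0.06 [-29.9  33.4]
t 17.23 at [491.7 303.1 119.8] rpy [-3.140e+00  2.000e-03  1.574e+00] gap 64.9
world d [ -13.5 -313.1    0. ] tool d mm [-313.1  -14.6    0.6]
roll first 0.179
after roll tool d [-310.7   41.5    0. ]
```

Request:
step_arm(
  plan=[
    [[0,0,0],0.06,1],
    [[0,0,0],0.06,1],
    [[0,0,0],0.056,1],
    [[-0.015,0.002,0],0,1],
    [[-0.03,0.004,0],0,1],
    [[-0.035,0.0045,0],0,1],
    [[-0.035,0.0045,0],0,1],
    [[-0.035,0.0045,0],0,1],
  ],
)

```text
time_s: 17.9
ee_pos: [0.4839, 0.1511, 0.1189]
eef_rot: [-3.138, 0.001, 1.4]
force: [0.5, -0.3, -3.1]
finger_gap: 0.0648
finger_force: 69.1
```

Request:
step_arm(
  plan=[
    [[-0.035,0.0045,0],0,1],
    [[-0.035,0.0045,0],0,1],
    [[-0.035,0.005,0],0,1],
    [[-0.03,0.004,0],0,1],
    [[-0.019,0.002,0],0,1],
    [[-0.005,0.001,0],0,1],
    [[0,0,0],0,1],
    [[0,0,0],0,1],
  ],
)

```text
time_s: 18.57
ee_pos: [0.4785, -0.0062, 0.1201]
eef_rot: [-3.139, -0.001, 1.399]
force: [0.6, 0.1, -4.5]
finger_gap: 0.0647
finger_force: 69.1
```

Run:
```python
from h import *
im,P=wlook('w6'); heldcase(P,.04,-.03,-.005); go(.4783,-.0105,.0295,1.398)
hsv=cv2.cvtColor(im,cv2.COLOR_BGR2HSV); k=(cv2.inRange(hsv,*RNG['brown'])>0)&(P[...,2]>.003)&(P[...,2]<.011)
k=cv2.morphologyEx(k.astype(np.uint8),cv2.MORPH_OPEN,np.ones((3,3)))
n,l,st,_=cv2.connectedComponentsWithStats(k); i=1+np.argmax(st[1:,4]); q=P[l==i]; print('mat visible',rect(q))
print(np.round(np.array([q[np.argmax(q[:,:2]@u)] for u in [(.985,-.174),(-.985,.174),(.174,.985)]])*1000,1))
```

```text
held (array([41.4,  0.9]), array([62.7, 76.5]), np.float32(90.0), -16.2, 26854) far x 72.1086768351407 z [-17.26176988 -16.22464431]
0.02 [-30.7  32.7]
0.03 [-30.6  32.6]
0.04 [-30.6  32.7]
0.05 [-30.9  32.7]
0.06 [-30.6  32.7]
t 18.62 at [478.7  -5.5 120.4] rpy [-3.140e+00 -1.000e-03  1.401e+00] gap 64.8
world d [ -0.4  -5.  -90.9] tool d mm [-5.1  0.6 90.9]
roll first 0.003
after roll tool d [-5.   0.4 90.9]
mat visible (array([496.6,  67.5]), array([ 8.3, 65.8]), np.float32(169.8), 7.1, 723)
[[528.5  59.    7.5]
 [464.2  73.1   6.2]
 [481.2  74.5   5.2]]
```

View pics/w6.png

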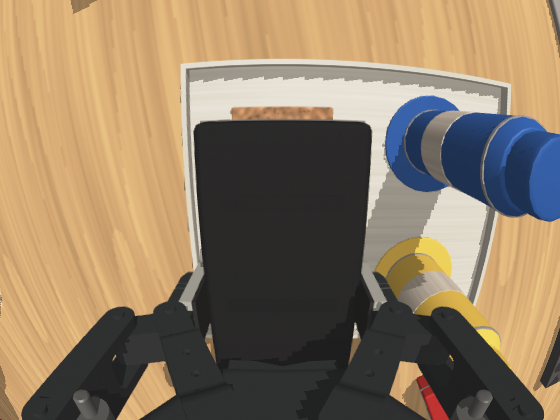

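The held black case sits over the mat, with the cork strip showing at (282,113), and both cans stand well clear. Shift by -3 mm and lower.

Request:
step_arm(
  plan=[
    [[-0.003,0,0.015],0.002,1],
    [[0,0,0.025],0,1],
    [[0,0,0.02],0,1],
    [[0,0,0.015],0,1],
    [[0,0,0.01],0,1],
    [[0,0,0.003],0,1],
    [[0,0,0],0,1],
    [[0,0,0],0,1],
  ],
)

```text
time_s: 19.28
ee_pos: [0.4795, -0.0094, 0.0339]
eef_rot: [3.141, -0.0, 1.398]
force: [0.3, -0.7, -4.4]
finger_gap: 0.0648
finger_force: 68.9
```

Request:
step_arm(
  plan=[
    [[0,0,0.002],0,1],
    [[0,0,0.001],0,1],
    [[0,0,0],0,1],
  ],
)

```text
time_s: 19.53
ee_pos: [0.4792, -0.0103, 0.0307]
eef_rot: [3.141, 0.0, 1.397]
force: [0.3, 0.5, -3.5]
finger_gap: 0.0646
finger_force: 69.0
```

Request:
step_arm(
  plan=[
    [[0,0,0.0015],0,1],
    [[0,0,0],0,1],
    [[0,0,0],0,1],
  ],
)

```text
time_s: 19.78
ee_pos: [0.4793, -0.0103, 0.0305]
eef_rot: [3.141, 0.001, 1.397]
force: [-5.1, -0.4, 11.2]
finger_gap: 0.0649
finger_force: 70.8
```

Run:
```python
from h import *
im,P=wlook(); go(.4783,-.0105,.0295,1.398); print(bot.get_obs()['force'])
p=P.reshape(-1,3); p=p[(p[:,2]>.035)&(p[:,2]<.06)&(p[:,1]>.02)&(p[:,1]<.08)&(p[:,0]<.53)&(p[:,0]>.44)]; print(rect(p))
print(np.round(np.percentile(p@[-.172*0+.172,.985,0],99)*1000,1), 'ideal far', round((.4783*.172-.0105*.985+.075)*1000,1))
```

```text
t 19.83 at [479.2 -10.3  30.5] rpy [3.141e+00 1.000e-03 1.397e+00] gap 65.0
world d [-0.9 -0.2 -1. ] tool d mm [-0.4 -0.9  1. ]
roll first -0.001
after roll tool d [-0.4 -0.9  1. ]
[-5.52327699 -0.7641812  10.48271145]
(array([488.9,  38.1]), array([48.2, 66.5]), np.float32(169.9), 47.1, 19555)
145.4 ideal far 146.9
```

Request:
step_arm(
  plan=[
    [[0,0,0],0,0.3],
    [[0,0,0],0,0],
    [[0,0,0],0,-0.5],
    [[0,0,0],0,-1],
    [[0,0,0],0,-1],
    [[0,0,0],0,-1],
    [[0,0,-0.02],0,-1],
    [[0,0,-0.035],0,-1],
  ],
)

```text
time_s: 20.5
ee_pos: [0.4759, -0.01, 0.0815]
eef_rot: [-3.134, -0.001, 1.397]
force: [0.8, -0.2, -0.0]
finger_gap: 0.0854
finger_force: 0.0
```

Request:
step_arm(
  plan=[
    [[0,0,-0.035],0,-1],
    [[0,0,-0.04],0,-1],
    [[0,0,-0.04],0,-1],
    [[0,0,-0.04],0,-1],
    [[0,0,-0.03],0,-1],
    [[0,0,0],0,-1],
    [[0,0,0],0,-1],
  ],
)

```text
time_s: 21.08
ee_pos: [0.4801, -0.0101, 0.2707]
eef_rot: [3.137, 0.001, 1.397]
force: [-0.5, -0.3, -1.2]
finger_gap: 0.0855
finger_force: 0.0
```

Run:
```python
from h import *
im,P=wlook(); case(P,(.478,-.0105),(.04,.052),.1,.03); go(.643,-.2875,.26,np.radians(107))
byz(P,(.608,.03),(.142,.152),.04);byz(P,(.586,-.09),(.142,.152),.04)
```

```text
case [480.3 -12.4] [ 66.5 149.4] 79.9 47.2 7494
t 21.13 at [479.  -10.2 268.9] rpy [3.141e+00 1.000e-03 1.397e+00] gap 85.2
world d [   1.3   -2.2 -238.9] tool d mm [ -1.8   1.5 238.9]
roll first 0.002
after roll tool d [ -2.    1.7 238.9]
t 21.13 at [479.  -10.2 268.9] rpy [3.141e+00 1.000e-03 1.397e+00] gap 85.2
world d [ 164.  -277.3   -8.9] tool d mm [-244.7  209.6    9.3]
roll first -0.471
after roll tool d [-313.2   75.8    8.9]
z-blob [607.5  29.6] [38.7 39.1] 136.7 147.2 1561
circle [607.9  29.7] 20.1
z-blob [586.7 -86.6] [30.  38.9] 137.3 147.1 939
circle [583.9 -90.1] 20.1
```

Request:
step_arm(
  plan=[
    [[0,0,0],-0.118,-1],
    [[0,0,0],-0.118,-1],
    [[0,0,0],-0.118,-1],
    [[0,0,0],-0.117,-1],
    [[-0.02,0.005,0],0,-1],
    [[-0.035,0.0085,0],0,-1],
    [[-0.035,0.0085,0],0,-1],
    [[-0.035,0.0085,0],0,-1],
  ],
)

```text
time_s: 21.8
ee_pos: [0.5443, -0.1217, 0.2666]
eef_rot: [-3.139, -0.001, 1.869]
force: [1.3, 0.8, 0.1]
finger_gap: 0.0852
finger_force: 0.0
```

Request:
step_arm(
  plan=[
    [[-0.035,0.0085,0],0,-1],
    [[-0.035,0.0085,0],0,-1],
    [[-0.035,0.0085,0],0,-1],
    [[-0.035,0.0085,0],0,-1],
    [[-0.033,0.008,0.02],0,-1],
    [[-0.015,0.003,0.03],0,-1],
    [[0,0,0],0,-1],
    [[0,0,0],0,-1],
  ],
)

```text
time_s: 22.47
ee_pos: [0.6406, -0.2873, 0.2133]
eef_rot: [-3.135, -0.006, 1.867]
force: [0.2, -0.1, -0.3]
finger_gap: 0.0852
finger_force: 0.0
```

Run:
```python
from h import *
im,P=wlook('w7'); case(P,(.643,-.2875),(.03,.04),.09,.018)
```

```text
case [ 643.7 -287.4] [ 60.8 124.8] 107.6 35.2 7328
t 22.52 at [ 641.8 -286.1  216.2] rpy [-3.139 -0.004  1.869] gap 85.2
world d [   1.9   -1.3 -198.2] tool d mm [ -2.6   1.9 198.2]
roll first -0.009
after roll tool d [ -1.8   1.4 198.2]
```

Request:
step_arm(
  plan=[
    [[-0.0018,0.0014,0.02],-0.008,-1],
    [[0,0,0.035],0,-1],
    [[0,0,0.035],0,-1],
    [[0,0,0.035],0,-1],
    [[0,0,0.03],0,-1],
    [[0,0,0.02],0,-1],
    [[0,0,0.015],0,-1],
    [[0,0,0.008],0,-1],
  ],
)

```text
time_s: 23.18
ee_pos: [0.6443, -0.287, 0.0201]
eef_rot: [-3.141, -0.001, 1.878]
force: [-0.6, -0.1, 0.2]
finger_gap: 0.0855
finger_force: 0.0
```

Request:
step_arm(
  plan=[
    [[0,0,0],0,-1],
    [[0,0,0],0,-0.3],
    [[0,0,0],0,0],
    [[0,0,0],0,0.5],
    [[0,0,0],0,1],
    [[0,0,0],0,1],
    [[0,0,0],0,1],
    [[0,0,0],0,1],
  ],
)

```text
time_s: 23.85
ee_pos: [0.646, -0.2892, 0.0236]
eef_rot: [3.139, 0.003, 1.876]
force: [-0.6, 0.1, 6.9]
finger_gap: 0.0587
finger_force: 68.5
```

Request:
step_arm(
  plan=[
    [[0,0,-0.01],0,1],
    [[0,0,-0.02],0,1],
    [[0,0,-0.035],0,1],
    [[0,0,-0.04],0,1],
    [[0,0,-0.04],0,1],
    [[0,0,-0.04],0,1],
    [[0,0,-0.04],0,1],
    [[0,0,-0.015],0,1],
  ],
)

```text
time_s: 24.52
ee_pos: [0.6463, -0.2887, 0.2688]
eef_rot: [3.134, 0.006, 1.876]
force: [0.4, 0.3, -1.4]
finger_gap: 0.0584
finger_force: 67.8
```

Request:
step_arm(
  plan=[
    [[0,0,0],0.118,1],
    [[0,0,0],0.118,1],
    [[0,0,0],0.118,1],
    [[0,0,0],0.118,1],
    [[0,0,0],0,1],
    [[0,0,0],0,1],
  ],
)

```text
time_s: 25.02
ee_pos: [0.6443, -0.2884, 0.2609]
eef_rot: [-3.141, 0.0, 1.407]
force: [-0.8, -0.1, -2.1]
finger_gap: 0.0588
finger_force: 67.6
```

Run:
```python
from h import *
im,P=wlook(); heldcase(P,.04,-.03,-.005); go(.4795,-.0115,None,1.396)
```

```text
held (array([37.6,  0.9]), array([55.3, 72. ]), np.float32(90.0), -11.6, 20233) far x 64.87610997900586 z [-12.76670851 -11.61532083]
0.02 [-28.1  29.6]
0.03 [-28.   29.9]
0.04 [-28.   29.7]
0.05 [-27.9  29.7]
0.06 [-27.9  29.8]
t 25.07 at [ 644.3 -288.3  260.9] rpy [-3.141  0.     1.407] gap 59.2
world d [-164.8  276.8    0. ] tool d mm [ 246.3 -207.7    0. ]
roll first 0.011
after roll tool d [ 243.9 -210.5   -0. ]
```

Request:
step_arm(
  plan=[
    [[0.01,-0.0085,0],0.01,1],
    [[0.025,-0.022,0],0,1],
    [[0.025,-0.022,0],0,1],
    [[0.025,-0.022,0],0,1],
    [[0.025,-0.022,0],0,1],
    [[0.025,-0.022,0],0,1],
    [[0.025,-0.022,0],0,1],
    [[0.025,-0.022,0],0,1],
  ],
)

```text
time_s: 25.73
ee_pos: [0.5158, -0.0764, 0.2608]
eef_rot: [3.142, 0.001, 1.397]
force: [0.7, 0.6, -2.5]
finger_gap: 0.0586
finger_force: 67.7
```

Request:
step_arm(
  plan=[
    [[0.025,-0.022,0],0,1],
    [[0.02,-0.017,0],0,1],
    [[0.012,-0.01,0],0,1],
    [[0,0,0.03],0,1],
    [[0,0,0.04],0,1],
    [[0,0,0.03],0,1],
    [[0,0,0.02],0,1],
    [[0,0,0],0,1],
  ],
)

```text
time_s: 26.4
ee_pos: [0.4755, -0.0136, 0.1366]
eef_rot: [-3.133, 0.0, 1.395]
force: [-1.3, 0.4, -2.5]
finger_gap: 0.0587
finger_force: 67.5
```

Request:
step_arm(
  plan=[
    [[0,0,0],0,1],
    [[0,0,0],0,1],
  ],
)

```text
time_s: 26.57
ee_pos: [0.4802, -0.0134, 0.1424]
eef_rot: [3.139, -0.0, 1.394]
force: [0.5, -0.2, -1.9]
finger_gap: 0.0585
finger_force: 67.5
```

```bash
cat >> h.py <<'E'
def edges(P,c,yaw,z,lab,xs=(-.5,.5),y0=.03):
    "extent of a face at height z in tray frame about c"
    R=np.array([[np.cos(yaw),np.sin(yaw)],[-np.sin(yaw),np.cos(yaw)]]); p=P.reshape(-1,3); p=p[abs(p[:,2]-z)<.006]; q=(p[:,:2]-c)@R.T
    q=q[(abs(q[:,0])<.05)&(q[:,1]>y0)&(q[:,1]<.1)]; print(lab,len(q),'x',np.round(np.percentile(q[:,0],[1,99])*1000,1),'y far',np.round(np.percentile(q[:,1],99.5)*1000,1))
E
python3 - <<'E'
from h import *
im,P=wlook('w8'); go(.4793,-.0115,.0705,1.398); heldcase(P,.04,-.03,-.005); o=bot.get_obs()
edges(P,[.4783,-.0105],-.173,.047,'black',y0=.06); edges(P,[.4783,-.0105],-.173,o['ee_pos'][2]+.012,'red')
E
```

```text
t 26.62 at [480.4 -13.4 142.7] rpy [ 3.138 -0.     1.394] gap 58.5
world d [ -1.1   1.9 -72.2] tool d mm [ 1.7 -1.7 72.2]
roll first -0.004
after roll tool d [ 1.7 -1.4 72.2]
held (array([37.6,  0.8]), array([55.2, 71.8]), np.float32(90.0), -11.3, 20145) far x 64.73931558708843 z [-12.45433155 -11.31028019]
0.02 [-28.3  29.4]
0.03 [-28.2  29.7]
0.04 [-28.2  29.4]
0.05 [-28.1  29.5]
0.06 [-28.1  29.6]
black 1844 x [-29.6  34.5] y far 73.8
red 12622 x [-25.3  32.2] y far 62.4
```

View pics/w8.png

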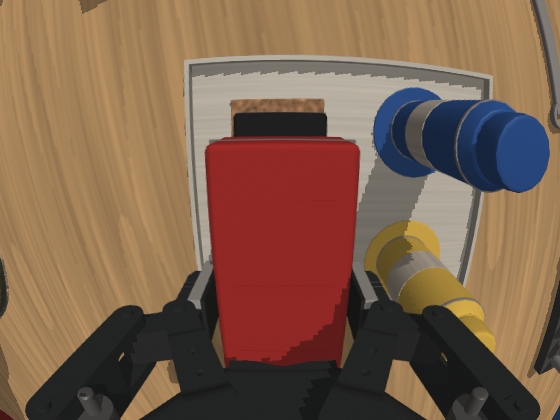

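Red sits square over black, 1 mm off sideways and level lengthwise. Shift by -2 mm in tool y and lower.

Request:
step_arm(
  plan=[
    [[0,-0.002,0.015],-0.003,1],
    [[0,0,0.02],0,1],
    [[0,0,0.015],0,1],
    [[0,0,0.01],0,1],
    [[0,0,0.006],0,1],
    [[0,0,0.002],0,1],
    [[0,0,0],0,1],
    [[0,0,0],0,1],
  ],
)

```text
time_s: 27.28
ee_pos: [0.4777, -0.0129, 0.0737]
eef_rot: [3.14, 0.0, 1.397]
force: [0.1, 0.8, -1.9]
finger_gap: 0.0586
finger_force: 67.7
```

Request:
step_arm(
  plan=[
    [[0,0,0.002],0,1],
    [[0,0,0.001],0,1],
    [[0,0,0],0,1],
  ],
)

```text
time_s: 27.53
ee_pos: [0.4775, -0.013, 0.0705]
eef_rot: [3.14, 0.0, 1.397]
force: [-0.2, 0.2, 1.1]
finger_gap: 0.059
finger_force: 68.0
```

Request:
step_arm(
  plan=[
    [[0,0,0.001],0,1],
    [[0,0,0],0,1],
  ],
)

```text
time_s: 27.7
ee_pos: [0.4775, -0.013, 0.0705]
eef_rot: [3.141, 0.001, 1.397]
force: [-4.4, -0.1, 11.0]
finger_gap: 0.0583
finger_force: 69.2
```

Firm contact. Release, rise and check.

Request:
step_arm(
  plan=[
    [[0,0,0],0,0.4],
    [[0,0,0],0,0.1],
    [[0,0,0],0,-0.4],
    [[0,0,0],0,-1],
    [[0,0,0],0,-1],
    [[0,0,0],0,-1],
    [[0,0,-0.02],0,-1],
    [[0,0,-0.035],0,-1],
  ],
)

```text
time_s: 28.37
ee_pos: [0.4736, -0.0127, 0.121]
eef_rot: [-3.133, -0.001, 1.397]
force: [0.5, 0.2, 0.1]
finger_gap: 0.0849
finger_force: 0.0
```

Request:
step_arm(
  plan=[
    [[0,0,-0.035],0,-1],
    [[0,0,-0.04],0,-1],
    [[0,0,-0.04],0,-1],
    [[0,0,-0.03],0,-1],
    [[0,0,0],0,-1],
    [[0,0,0],0,-1],
  ],
)

```text
time_s: 28.87
ee_pos: [0.4779, -0.0129, 0.2705]
eef_rot: [3.138, 0.001, 1.397]
force: [-0.2, -0.1, -1.3]
finger_gap: 0.0856
finger_force: 0.0
```

Run:
```python
from h import *
im,P=wlook(); case(P,(.479,-.0115),(.075,.09),.09,.07); go(.359,.2806,.26,np.radians(99.2))
edges(P,[.4783,-.0105],-.173,.047,'black',y0=.065)
```

```text
case [479.1 -10.3] [ 61.2 124.9] 80.6 82.2 6966
t 28.92 at [476.8 -12.9 268.6] rpy [3.141 0.    1.397] gap 85.3
world d [   2.3    2.6 -198.6] tool d mm [  3.1   1.7 198.6]
roll first -0.01
after roll tool d [  3.    1.9 198.6]
t 28.92 at [476.8 -12.9 268.6] rpy [3.141 0.    1.397] gap 85.3
world d [-117.8  293.5   -8.6] tool d mm [ 268.7 -166.9    8.5]
roll first -0.335
after roll tool d [308.6 -69.3   8.6]
black 476 x [-29.3  34.5] y far 73.5
```

Request:
step_arm(
  plan=[
    [[0,0,0],-0.112,-1],
    [[0,0,0],-0.112,-1],
    [[0,0,0],-0.111,-1],
    [[0.02,-0.005,0],0,-1],
    [[0.035,-0.008,0],0,-1],
    [[0.035,-0.008,0],0,-1],
    [[0.035,-0.008,0],0,-1],
    [[0.035,-0.008,0],0,-1],
  ],
)

```text
time_s: 29.58
ee_pos: [0.4128, 0.1401, 0.2666]
eef_rot: [-3.138, -0.0, 1.731]
force: [1.3, 0.5, 0.5]
finger_gap: 0.0854
finger_force: 0.0
```

Request:
step_arm(
  plan=[
    [[0.035,-0.008,0],0,-1],
    [[0.035,-0.008,0],0,-1],
    [[0.035,-0.008,0],0,-1],
    [[0.03,-0.006,0],0,-1],
    [[0.0136,-0.0023,0.02],0,-1],
    [[0,0,0.03],0,-1],
    [[0,0,0],0,-1],
    [[0,0,0],0,-1],
  ],
)

```text
time_s: 30.25
ee_pos: [0.3574, 0.2793, 0.2168]
eef_rot: [-3.136, 0.001, 1.732]
force: [1.0, -0.3, 0.4]
finger_gap: 0.0855
finger_force: 0.0
```

Run:
```python
from h import *
im,P=wlook('w9'); case(P,(.359,.2806),(.025,.035),.075,.016)
```

```text
case [358.3 280.4] [55.1 99.6] 99.5 30.2 5103
t 30.3 at [358.6 279.7 218.2] rpy [-3.139 -0.     1.731] gap 85.4
world d [  -0.3    0.7 -202.2] tool d mm [  0.7   0.4 202.2]
roll first -0.006
after roll tool d [ 7.000e-01 -2.000e-01  2.022e+02]
```

Request:
step_arm(
  plan=[
    [[0.0007,0,0.02],-0.005,-1],
    [[0,0,0.035],0,-1],
    [[0,0,0.035],0,-1],
    [[0,0,0.035],0,-1],
    [[0,0,0.03],0,-1],
    [[0,0,0.024],0,-1],
    [[0,0,0.015],0,-1],
    [[0,0,0.008],0,-1],
  ],
)

```text
time_s: 30.97
ee_pos: [0.359, 0.28, 0.0153]
eef_rot: [-3.139, 0.001, 1.734]
force: [-0.2, 0.2, 0.1]
finger_gap: 0.0855
finger_force: 0.0
```

Request:
step_arm(
  plan=[
    [[0,0,0],0,-1],
    [[0,0,0],0,-0.3],
    [[0,0,0],0,0],
    [[0,0,0],0,0.5],
    [[0,0,0],0,1],
    [[0,0,0],0,1],
    [[0,0,0],0,1],
    [[0,0,0],0,1],
  ],
)

```text
time_s: 31.63
ee_pos: [0.3598, 0.2818, 0.0184]
eef_rot: [3.139, 0.0, 1.736]
force: [-1.8, 0.2, 6.4]
finger_gap: 0.0529
finger_force: 63.7
```

Request:
step_arm(
  plan=[
    [[0,0,-0.01],0,1],
    [[0,0,-0.02],0,1],
    [[0,0,-0.03],0,1],
    [[0,0,-0.03],0,1],
    [[0,0,-0.03],0,1],
    [[0,0,-0.03],0,1],
    [[0,0,-0.015],0,1],
    [[0,0,0],0,1],
  ],
)

```text
time_s: 32.3
ee_pos: [0.3609, 0.2828, 0.1856]
eef_rot: [3.133, 0.001, 1.737]
force: [-0.8, 0.6, -2.3]
finger_gap: 0.0527
finger_force: 64.1
```

Request:
step_arm(
  plan=[
    [[0,0,0],0.112,1],
    [[0,0,0],0.112,1],
    [[0,0,0],0.112,1],
    [[0,0,0],0,1],
    [[0,0,0],0,1],
  ],
)

```text
time_s: 32.72
ee_pos: [0.3582, 0.281, 0.181]
eef_rot: [-3.141, 0.001, 1.404]
force: [0.1, -0.1, -1.4]
finger_gap: 0.0528
finger_force: 63.9
```

Run:
```python
from h import *
im,P=wlook(); heldcase(P,.04,-.03,-.003); go(.479,-.0108,None,1.398)
```

```text
held (array([29.7,  1. ]), array([39.3, 65.9]), np.float32(90.0), -11.5, 12883) far x 49.01643561046595 z [-12.68173676 -11.49628769]
0.02 [-25.   26.9]
0.03 [-25.7  26.9]
0.04 [-25.1  26.9]
0.05 [-24.3  26.2]
t 32.77 at [358.3 281.  181.1] rpy [-3.141e+00  1.000e-03  1.404e+00] gap 53.2
world d [ 120.7 -291.8    0. ] tool d mm [-2.678e+02  1.675e+02  1.000e-01]
roll first 0.006
after roll tool d [-266.7  169.1    0. ]
```

Request:
step_arm(
  plan=[
    [[-0.015,0.009,0],0.006,1],
    [[-0.03,0.019,0],0,1],
    [[-0.03,0.019,0],0,1],
    [[-0.03,0.019,0],0,1],
    [[-0.03,0.019,0],0,1],
    [[-0.03,0.019,0],0,1],
    [[-0.03,0.019,0],0,1],
    [[-0.03,0.019,0],0,1],
  ],
)

```text
time_s: 33.43
ee_pos: [0.4595, 0.0333, 0.1814]
eef_rot: [-3.141, 0.001, 1.398]
force: [-0.4, -0.3, -1.4]
finger_gap: 0.0525
finger_force: 63.9
```

Request:
step_arm(
  plan=[
    [[-0.025,0.016,0],0,1],
    [[-0.015,0.0095,0],0,1],
    [[-0.0007,0.0005,0],0,1],
    [[0,0,0.015],0,1],
    [[0,0,0.02],0,1],
    [[0,0,0.005],0,1],
    [[0,0,0],0,1],
    [[0,0,0],0,1],
  ],
)

```text
time_s: 34.1
ee_pos: [0.4777, -0.0086, 0.142]
eef_rot: [-3.141, -0.0, 1.397]
force: [0.9, 0.0, -2.2]
finger_gap: 0.0528
finger_force: 63.9
```

Run:
```python
from h import *
im,P=wlook(); go(.479,-.0108,.101,1.398); heldcase(P,.04,-.03,-.003); o=bot.get_obs()
edges(P,[.4783,-.0105],-.173,.082,'red',y0=.05); edges(P,[.4783,-.0105],-.173,o['ee_pos'][2]+.0122,'green',y0=.02)
```

```text
t 34.15 at [478.2  -8.9 142.5] rpy [ 3.141 -0.     1.396] gap 52.9
world d [  0.8  -1.9 -41.5] tool d mm [-1.8  1.1 41.5]
roll first -0.002
after roll tool d [-1.8  1.1 41.5]
held (array([29.9,  0.6]), array([39.8, 66.1]), np.float32(90.0), -11.1, 13241) far x 49.303656631623305 z [-12.50736809 -11.1402346 ]
0.02 [-25.6  26.4]
0.03 [-26.6  26.4]
0.04 [-25.8  26.5]
0.05 [-24.9  25.7]
red 2116 x [-28.   29.9] y far 62.5
green 10062 x [-26.1  26.1] y far 50.9
```

Request:
step_arm(
  plan=[
    [[-0.0008,0.0005,0.01],0,1],
    [[0,0,0.012],0,1],
    [[0,0,0.009],0,1],
    [[0,0,0.005],0,1],
    [[0,0,0.002],0,1],
    [[0,0,0],0,1],
    [[0,0,0],0,1],
  ],
)

```text
time_s: 34.73
ee_pos: [0.4782, -0.0104, 0.1038]
eef_rot: [-3.142, -0.0, 1.395]
force: [0.4, -0.0, -3.0]
finger_gap: 0.0529
finger_force: 64.1
```

Request:
step_arm(
  plan=[
    [[0,0,0.001],0,1],
    [[0,0,0.001],0,1],
    [[0,0,0],0,1],
  ],
)

```text
time_s: 34.98
ee_pos: [0.4783, -0.0106, 0.1019]
eef_rot: [3.141, 0.0, 1.395]
force: [-0.5, 0.4, -2.5]
finger_gap: 0.0529
finger_force: 64.1
```

Request:
step_arm(
  plan=[
    [[0,0,0.001],0,1],
    [[0,0,0.0005],0,1],
    [[0,0,0],0,1],
  ],
)

```text
time_s: 35.23
ee_pos: [0.4783, -0.0106, 0.1005]
eef_rot: [3.141, 0.0, 1.395]
force: [-1.4, 0.5, -1.1]
finger_gap: 0.0528
finger_force: 64.0
```

Request:
step_arm(
  plan=[
    [[0,0,0.0008],0,1],
    [[0,0,0],0,1],
    [[0,0,0],0,1],
  ],
)

```text
time_s: 35.48
ee_pos: [0.4783, -0.0106, 0.1004]
eef_rot: [3.142, 0.001, 1.395]
force: [-4.0, -0.2, 7.9]
finger_gap: 0.0528
finger_force: 64.9
```

Contact. Release, rise clear, and check everything.

Request:
step_arm(
  plan=[
    [[0,0,0],0,0.4],
    [[0,0,0],0,0.1],
    [[0,0,0],0,-0.4],
    [[0,0,0],0,-1],
    [[0,0,0],0,-1],
    [[0,0,0],0,-1],
    [[0,0,-0.02],0,-1],
    [[0,0,-0.035],0,-1],
  ],
)

```text
time_s: 36.15
ee_pos: [0.4752, -0.0104, 0.1518]
eef_rot: [-3.134, -0.001, 1.395]
force: [0.5, -1.0, 0.2]
finger_gap: 0.0853
finger_force: 0.0
```

Request:
step_arm(
  plan=[
    [[0,0,-0.035],0,-1],
    [[0,0,-0.04],0,-1],
    [[0,0,-0.04],0,-1],
    [[0,0,-0.02],0,-1],
    [[0,0,0],0,-1],
    [[0,0,0],0,-1],
    [[0,0,0],0,-1],
  ],
)

```text
time_s: 36.73
ee_pos: [0.4776, -0.0106, 0.2884]
eef_rot: [-3.14, 0.0, 1.395]
force: [-0.1, -0.1, 0.2]
finger_gap: 0.0853
finger_force: 0.0
```

Run:
```python
from h import *
im,P=wlook(); case(P,(.479,-.0115),(.105,.12),.09,.07)
edges(P,[.4783,-.0105],-.173,.082,'red',y0=.053); edges(P,[.4783,-.0105],-.173,.047,'black',y0=.066)
byz(P,(.608,.03),(.142,.152),.04);byz(P,(.586,-.09),(.142,.152),.04)
im,_,_=look('scene'); cv2.imwrite('pics/end.png',im)
```

```text
case [479.3 -11.1] [54.9 98.8] 79.8 112.1 5362
t 36.78 at [477.3 -10.5 287.9] rpy [-3.139 -0.     1.395] gap 85.6
world d [   2.    -0.6 -217.9] tool d mm [-2.000e-01  2.600e+00  2.179e+02]
roll first 0.002
after roll tool d [-2.000e-01  2.100e+00  2.179e+02]
red 508 x [-27.7  30.3] y far 62.1
black 395 x [-29.3  34.4] y far 73.4
z-blob [607.6  29.8] [38.8 39.1] 25.3 147.1 1402
circle [607.8  29.8] 20.1
z-blob [584.2 -89.1] [36.7 39.8] 136.2 147.1 1036
circle [583.5 -90.2] 20.3
```

View pics/end.png

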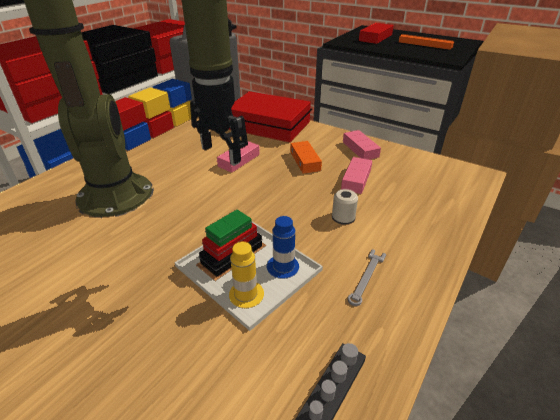

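The end view shows both cans upright on their own pads (blue at (284,245), yellow at (245,275)). The stack at (230,243) is black, red, green from the bottom. The filter at (345,206) and the wrench at (367,277) are where they were.

```bash
python3 -c "
from rig import order
print(order.job_done())"
```

```text
the job is handed in; nothing more can be done
None
```

The job is handed in: both cans stand on their own pads and the black, red and green cases are stacked square on the mat, all within about 3 mm of centre by the wrist camera, with the filter and wrench left alone, at about 37 s of the 134 s allowed.

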